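Test the emergency stop of the edge burnisher

ROBOT

A 6-joint arm with a two-finger parallel gripper is mounted at the origin on the work surface. World frame = base frame: x ahead of the robot, y to its left, z up, the work surface at z = 0. Lengths are in m, angles in rad, forces in N, time in s.
With the tool pointing down it reaches from about 0.35 to 0.775 m from the base axis. Payload 7.3 kg.
Tool frame: the origin (TCP) lies between the finger pads; the fingertips stand ahead of it and the grasp point (between the pads) lies 6 mm ahead of it (robot.tip_extent is the x of the fingertips in the tool frame, in m); x points along the fingers, z is the direction in which the jaws open and shut, and the axes are right-handed (so a half turn about x gives the same grasp; the last joint's range is limited). The gripper opens to 92 mm and grips with 3 to 60 N. Pads are 19 mm wide; open, the fingers measure 130 mm over their backs; the gripper's body (75 mm by 190 mm) begins 47 mm behind the grasp point.
Start: joints at [-1.454, 0.342, 1.524, -0, 1.275, -0.146], TCP at [0.136, -0.507, 0.252] pointing down, gripper open.
Joint ranges: [-2.53, 2.53], [-0.77, 2.02], [0.04, 2.7], [-1, 4.14], [0.28, 2.66], [-3.11, 3.11]. Speed limits (rad/s): [2.57, 2.57, 3.14, 3.14, 3.14, 3.14].

INTERFACE

Orientations are given as [roll, pitch, yaw] about the fixed x, y, z axes, in that order (R = Rz(yaw) Ry(pitch) Rx(roll)).
In Python, from cell import robot gives the robot as it stands. The module is installed in compiled form; this text tells all that it offers.
- The arm moves only by the shell command python3 -m creep 'ROWS' [FORCE]. ROWS is JSON, a list of rows, each an object with "translation": the shift along the tool's x, y, z in m, a list of three; "twist": the turn, a rotation vector about the tool's x, y, z in rad, a list of three; "hand": the opening in per cent of the stroke, from 0 (shut) to 100 (fully open). A call has 1 to 5 rows; each row is the pose to reach, as a shift and turn from the pose measured when the call began, along the tool's axes at that moment; what a row does not reach only later rows make up. A row lasts 1/10 s, in which the tool goes at most 50 mm and 8.59 degrees, less where a joint would pass 70% of its speed; a pose out of reach is approached as far as the arm can. A call with a gripper value outside its range is refused whole. The fingers move at their own pace and stop on an object; FORCE is the grip in N (left out, the last holds). Time passes only in rows, so rows that repeat a pose let the fingers close. It gives the time, the measured TCP pose, the force and the opening at its end, in the units of the state.
- robot.observe(): the state, without advancing time (a new reading comes with each control period).
- robot.read_camera(name): name is "side" or "top" or "wrist"; returns the picture (480x640x3 uint8, blue, green, red); there is no depth.
- robot.calibration(name): a dict with "intrinsics" (3x3 intrinsics, pixels), "cam_to_world" (4x4, takes a point from camera to world coordinates); the wrist camera has in their place "mount" (4x4, takes a point from camera to tool coordinates, whose origin is the TCP and whose axes are the tool frame's). Camera axes: x right, y up, looking along -z (the intrinsics and any distortion apply to the point x, -y, -z); pixel columns grow to the right and rows downward; lengths in m; the calibration is good to about 2 mm. A picture is of the moment at which its call begins: read the wrist's pose just before it. calibration takes no time and is no camera call.
- robot.hand_in(): hands the job in, once; it reports no verdict.
The state is a dict: "time": time; "qpos": joint angles; "qvel": joint speeds; "joint_efforts": joint torques, N m; "tool_pos": TCP position; "tool_rot": TCP orientation; "contact_force": force on the tool from outside, world axes, zero at the start; "torque": the same for the moment, N m; "opening": finger opening in m.
Only numpy, scipy, OpenCV 4.12 (cv2) and the standard library are available. Lean on these libraries where they do the work, as an engineer would, in place of code of your own. Each camera call takes 0.05 s, during which the arm holds its last target. There are 200 camera calls.

TASK

Test the emergency stop of the leather edge burnisher before class: with a fingertip press the red mushroom button on the yellow box straight in until it latches, and take the finger off so that it is seen to stay in by itself. Then push one of its two wings round clockwise, as seen from above, until the button springs back out, let it turn back, and finish clear of it. Do not press the green start button, and leave the paper cup, the tin and the wooden slicker standing where they are.

Things in the scene. Friction and masses are not known exactly. Their poses are not given: they have to be found in the camera images.
- stop_box: yellow stop station fixed to the table, 130 x 130 x 60 mm high; origin: centre of its underside, z up. Its yaw varies. A red mushroom button stands in the middle of its top, on the box's z axis, over a flat black collar 52 mm across and 4 mm high. The button's underside and the undersides of its wings are 18 mm above the box's top when out and 7 mm above it when latched in
- stop_top (a point): top centre of the red mushroom button (head 60 mm across, slightly domed, flat in the middle), 102 mm above the table when out; it moves down with the button. Axes turn with the button: z up, y along the wings. Press straight down here
- wing_left (a point): point on the upper edge of one wing of the button, 48 mm from the button's axis, on the side to which the yellow box's +y axis points. The two red wings stick out opposite one another: each 12 mm thick, 16 mm high, its tip 60 mm from the axis, with a white line on top. Their upper edges are 8 mm lower than the top of the head. Same axes as stop_top. Turning clockwise, this wing moves towards the box's +x
- wing_right (a point): the same point on the opposite wing, towards the box's -y. Turning clockwise, this wing moves towards the box's -x
- stop_press (a joint): how far the red button is pressed in, in m: 0 out, 0.0135 at the bottom stop. A spring pushes back, about 4 N at first, and the deepest part takes about 8 to 11 N. Pressed to at least 0.013 and let go, it latches and stays at about 0.011; it cannot be pulled out, only twisted free
- stop_twist (a joint): how far the red button is twisted clockwise seen from above, in rad: 0 at rest (wings along the box's y axis), stop at 1.1. A light spring turns it back (about 1 to 3 N at a wing). When latched in, it comes free at about 0.6 rad and springs up 11 mm at once; let go, it turns back to 0
- start_box: grey start station fixed to the table, 90 x 90 x 50 mm high, with a green push button 30 mm across on top (its top 68 mm above the table); origin: centre of its underside
- start (a joint): how far the green start button is pressed, in m: 0 out, 0.006 fully in. Not to be pressed
- cup: empty white paper cup, 72 mm across the mouth, 75 mm high; origin: centre of its underside. Stands near the robot's side of the yellow box
- tin: low round tin of wax, 56 mm across, 40 mm high; origin: centre of its underside. Stands beyond the yellow box
- slicker: upright grooved wooden slicker, 36 mm across, 90 mm high; origin: centre of its underside. Stands near the robot's side of the grey box
There are look-alikes about, which are no part of the job. There is more than one size of the slicker; the job needs the middle-sized.

How it is judged:
By the outcome, as a careful person would: the job done as asked, in the order asked, and still so for the second after the job is handed in, with the robot touching nothing.
It also fails if it takes over 48 s, if anything falls off the work surface, if the arm or the gripper's body presses on something with over 40 N, if the wrist force passes 120 N, or if a joint passes its speed limit or range.

## Working session

There is one attempt and no reset: what is moved stays moved. The work goes in short steps, Python scripts to look and compute and a shell command to move; the robot and the scene stay as the last step left them, time stands still between calls to the robot, and variables do not carry over. Pictures are saved under pics/ and viewed, about 8 in all and at most 12, crops included, and the job is handed in when it is done.

```bash
mkdir -p pics; python3 - <<'E'
from cell import robot
import cv2,numpy as np
s=robot.observe();print(s['time'],s['tool_pos'],s['tool_rot'],s['opening'],robot.tip_extent,s['contact_force'])
for n in("top","side"):
    cv2.imwrite(f"pics/{n}0.png",robot.read_camera(n))
    print(n,robot.calibration(n))
print(robot.calibration("wrist"))
E
```

```text
0.0 [ 0.13638309 -0.50657233  0.25103507] [3.0105589  1.56919264 1.70267893] 0.09187955301845252 0.025 [-0.3027239   0.22993983  0.13843627]
top {'intrinsics': array([[530.69683095,   0.        , 320.40291248],
       [  0.        , 530.69683095, 240.04675458],
       [  0.        ,   0.        ,   1.        ]]), 'cam_to_world': array([[-2.61662142e-02,  9.81797749e-01, -1.88118339e-01,
         3.58100023e-01],
       [-9.99657581e-01, -2.56567418e-02,  5.14316204e-03,
         5.78641021e-02],
       [ 2.23041275e-04,  1.88188500e-01,  9.82132903e-01,
         1.15171884e+00],
       [ 0.00000000e+00,  0.00000000e+00,  0.00000000e+00,
         1.00000000e+00]])}
side {'intrinsics': array([[567.77711292,   0.        , 317.80345701],
       [  0.        , 567.77711292, 240.95979987],
       [  0.        ,   0.        ,   1.        ]]), 'cam_to_world': array([[-0.99315368,  0.09125323, -0.07292884,  0.4661442 ],
       [-0.11677221, -0.75862708,  0.6409752 ,  0.67832   ],
       [ 0.00316526,  0.64510294,  0.76408912,  0.82784853],
       [ 0.        ,  0.        ,  0.        ,  1.        ]])}
{'intrinsics': array([[358.12574436,   0.        , 313.84867317],
       [  0.        , 358.12574436, 244.34304301],
       [  0.        ,   0.        ,   1.        ]]), 'mount': array([[-1.44808028e-03,  2.78294845e-01, -9.60494603e-01,
        -1.32617163e-01],
       [ 5.42341108e-04,  9.60495687e-01,  2.78294341e-01,
         7.50308661e-02],
       [ 9.99998804e-01, -1.17923160e-04, -1.54180560e-03,
        -4.05015944e-04],
       [ 0.00000000e+00,  0.00000000e+00,  0.00000000e+00,
         1.00000000e+00]])}
```

View pics/top0.png

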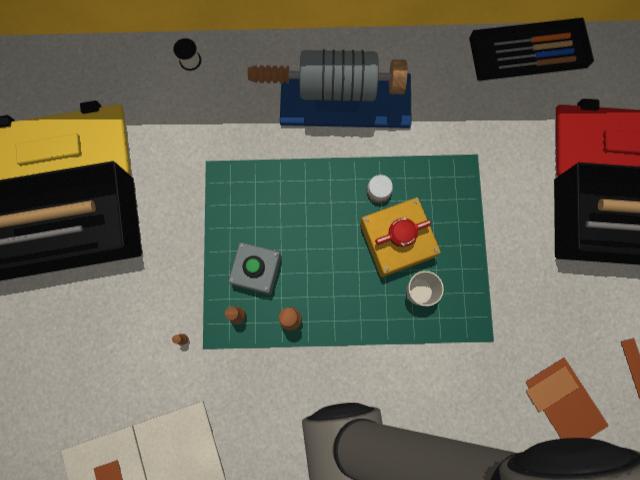

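View pics/side0.png

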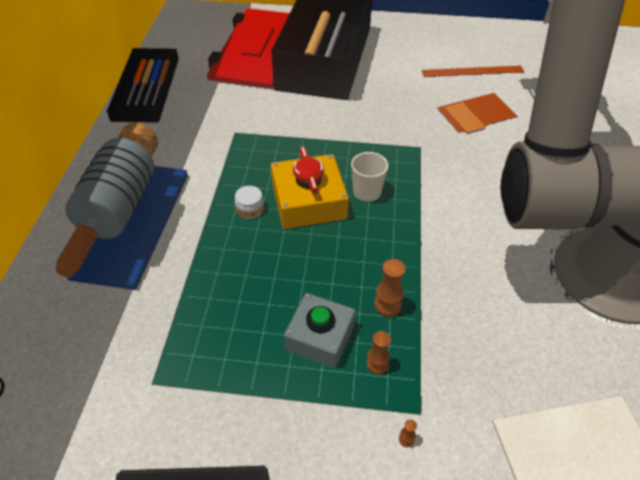

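The top view shows the red button at about (404,232) with wings to (377,245) and (430,222). The cup is at (425,290), the tin at (380,188), the green button at (253,266) and the slickers at (235,315), (290,319) and (180,340). The side view agrees: button at (308,172), cup just beyond it.

```bash
cat > h.py <<'E'
from cell import robot
import cv2,numpy as np
from scipy.spatial.transform import Rotation as R
def ray(n,uv):
    c=robot.calibration(n);K=c['intrinsics'];T=c['cam_to_world'] if 'cam_to_world' in c else None
    if T is None:
        s=robot.observe();W=np.eye(4);W[:3,:3]=R.from_euler('xyz',s['tool_rot']).as_matrix();W[:3,3]=s['tool_pos'];T=W@c['mount']
    p=np.linalg.inv(K)@[uv[0],uv[1],1];return T[:3,3],T[:3,:3]@[p[0],-p[1],-p[2]]
def onz(n,uv,z):
    o,d=ray(n,uv);return o+d*(z-o[2])/d[2]
def tri(a,b):
    (o1,d1),(o2,d2)=a,b
    t=np.linalg.lstsq(np.c_[d1,-d2],o2-o1,rcond=None)[0];p,q=o1+d1*t[0],o2+d2*t[1];return (p+q)/2,np.linalg.norm(p-q)
def red(im,roi):
    h=cv2.cvtColor(im,cv2.COLOR_BGR2HSV);m=((h[...,0]<8)|(h[...,0]>172))&(h[...,1]>140)&(h[...,2]>70)
    k=np.zeros(m.shape,np.uint8);x0,y0,x1,y1=roi;k[y0:y1,x0:x1]=m[y0:y1,x0:x1];return k
E
python3 - <<'E'
from h import *
for n,roi,yr in(("top",(355,195,445,280),0),("side",(268,140,350,225),0)):
    im=cv2.imread(f"pics/{n}0.png");m=red(im,roi)
    ys,xs=np.nonzero(m);P=np.array([onz(n,(x,y),.094)[:2] for x,y in zip(xs,ys)])
    c=P.mean(0);u,sv,v=np.linalg.svd(P-c);d=v[0]*np.sign(v[0][1]);t=(P-c)@d
    print(n,len(xs),"c",c,"ext",t.min(),t.max(),"mid",c+d*(t.min()+t.max())/2,"yaw",np.arctan2(-d[0],d[1]))
    h=cv2.cvtColor(im,cv2.COLOR_BGR2HSV);k=np.zeros_like(m);x0,y0,x1,y1=roi;k[y0-10:y1+10,x0-5:x1+5]=((abs(h[...,0].astype(int)-22)<8)&(h[...,1]>150)&(h[...,2]>150))[y0-10:y1+10,x0-5:x1+5]
    cs=max(cv2.findContours(k,0,2)[0],key=cv2.contourArea);q=np.array([onz(n,p[0],.06)[:2] for p in cs],np.float32)
    print(" box top",cv2.minAreaRect(q))
for n,px,z in(("cup",(425,286),.075),("tin",(380,186),.04),("green",(253,265),.068),("sl290",(290,314),.09),("sl235",(235,312),.06)): print(n,onz("top",px,z))
E
```

```text
top 665 c [ 0.57334573 -0.11566107] ext -0.060699160853390145 0.058751226324072876 mid [ 0.57365828 -0.11658353] yaw 0.32668905650734975
 box top ((0.6009509563446045, -0.10747912526130676), (0.07053644210100174, 0.12686100602149963), 18.733129501342773)
side 618 c [ 0.5748753 -0.1094881] ext -0.06505973761419812 0.06005920215021929 mid [ 0.57559298 -0.11188315] yaw 0.2911370412607653
 box top ((0.5773511528968811, -0.11697708070278168), (0.13010625541210175, 0.13110071420669556), 18.830318450927734)
cup [ 0.46373196 -0.15777199  0.075     ]
tin [ 0.68732612 -0.08069609  0.04      ]
green [0.51696852 0.19240142 0.068     ]
sl290 [0.41369626 0.11651221 0.09      ]
sl235 [0.42225266 0.23034731 0.06      ]
```

```bash
cat >> h.py <<'E'
C=np.array([.576,-.116]);YAW=.328
def go(xyz,zang):
    """tool-frame shift and rotvec to TCP xyz, pointing down, jaw axis (tool z) at world angle zang"""
    s=robot.observe();M=R.from_euler('xyz',s['tool_rot']).as_matrix()
    x=np.array([0,0,-1.]);z=np.array([np.cos(zang),np.sin(zang),0]);T=np.c_[x,np.cross(z,x),z]
    print(np.round(s['time'],2),"pos",np.round(s['tool_pos'],4),"F",np.round(s['contact_force'],2),"open",round(float(s['opening']),3),"jaw ang",round(float(np.arctan2(M[1,2],M[0,2])),3),"q6",round(float(s['qpos'][5]),2))
    print(" shift",np.round(M.T@(np.array(xyz)-s['tool_pos']),4),"rot",np.round(R.from_matrix(M.T@T).as_rotvec(),3))
def arc(th,r=.048,back=.0255,z=.1):
    """TCP where the closed finger's face lies on left wing twisted th clockwise, 'back' behind wing centreline"""
    a=YAW-th;ex=np.array([np.cos(a),np.sin(a)]);ey=np.array([-np.sin(a),np.cos(a)])
    p=C+r*ey-back*ex;return [*p,z],a
E
python3 - <<'E'
from h import *
for a in(YAW,YAW-np.pi): go([*C,.2],a)
E
```

```text
0.1 pos [ 0.1364 -0.5067  0.2511] F [-0.01 -0.25  0.49] open 0.092 jaw ang -1.308 q6 -0.15
 shift [ 0.0516  0.526  -0.263 ] rot [-1.636e+00 -1.000e-03 -1.000e-03]
0.1 pos [ 0.1364 -0.5067  0.2511] F [-0.01 -0.25  0.49] open 0.092 jaw ang -1.308 q6 -0.15
 shift [ 0.0516  0.526  -0.263 ] rot [ 1.506e+00 -1.000e-03  1.000e-03]
```

```bash
python3 -m creep '[{"translation":[0,0.044,-0.022],"twist":[-0.14,0,0],"hand":0},{"translation":[0,0.088,-0.044],"twist":[-0.28,0,0],"hand":0},{"translation":[0,0.132,-0.066],"twist":[-0.42,0,0],"hand":0},{"translation":[0,0.176,-0.088],"twist":[-0.56,0,0],"hand":0},{"translation":[0,0.22,-0.11],"twist":[-0.70,0,0],"hand":0}]' 20; python3 -c "
from h import *
go([*C,.2],YAW)"
```

```text
time: 0.6
tool_pos: [0.3213, -0.3416, 0.2511]
tool_rot: [2.371, 1.569, 1.769]
contact_force: [0.4, -0.8, -0.3]
opening: 0.0562
0.6 pos [ 0.3213 -0.3416  0.2511] F [ 0.41 -0.75 -0.32] open 0.056 jaw ang -0.603 q6 -0.38
 shift [0.0514 0.3302 0.082 ] rot [-0.931 -0.001 -0.002]
```

```bash
python3 -m creep '[{"translation":[0,0.045,0.011],"twist":[-0.13,0,0],"hand":0},{"translation":[0,0.09,0.022],"twist":[-0.26,0,0],"hand":0},{"translation":[0,0.135,0.033],"twist":[-0.40,0,0],"hand":0},{"translation":[0,0.18,0.044],"twist":[-0.53,0,0],"hand":0},{"translation":[0,0.225,0.055],"twist":[-0.66,0,0],"hand":0}]'; python3 -c "
from h import *
go([*C,.25],YAW)"
```

```text
time: 1.1
tool_pos: [0.4952, -0.1858, 0.2511]
tool_rot: [1.939, 1.569, 2.002]
contact_force: [0.2, -2.1, 0.1]
opening: 0.0161
1.1 pos [ 0.4952 -0.1858  0.2511] F [ 0.25 -2.07  0.05] open 0.016 jaw ang 0.063 q6 -0.57
 shift [0.0011 0.0646 0.0851] rot [-0.265 -0.    -0.002]
```

```bash
python3 -m creep '[{"translation":[0,0.022,0.028],"twist":[-0.13,0,0],"hand":0},{"translation":[0,0.044,0.057],"twist":[-0.265,0,0],"hand":0},{"translation":[0,0.065,0.085],"twist":[-0.265,0,0],"hand":0},{"translation":[0,0.065,0.085],"twist":[-0.265,0,0],"hand":0},{"translation":[0,0.065,0.085],"twist":[-0.265,0,0],"hand":0}]'; python3 -c "
from h import *
go([*C,.155],YAW)
im=robot.read_camera('wrist');cv2.imwrite('pics/w1.png',im)
m=red(im,(0,0,640,480));n,l,st,c=cv2.connectedComponentsWithStats(m)
i=1+np.argmax(st[1:,4]);print(st[i])
ys,xs=np.nonzero(l==i);P=np.array([onz('wrist',(x,y),.098)[:2] for x,y in zip(xs,ys)])
a,ex=P.mean(0),0;v=np.linalg.svd(P-a,full_matrices=False)[2][0];v*=np.sign(v[1]);t=(P-a)@v;print(a,a+v*(t.min()+t.max())/2,t.min(),t.max(),np.arctan2(-v[0],v[1]))
"
```

```text
time: 1.6
tool_pos: [0.5758, -0.1151, 0.2503]
tool_rot: [2.138, 1.568, 2.468]
contact_force: [-0.4, 0.2, 0.3]
opening: 0.0005
1.6 pos [ 0.5758 -0.1151  0.2503] F [-0.41  0.22  0.3 ] open 0.0 jaw ang 0.329 q6 -0.66
 shift [ 0.0953 -0.0012  0.0001] rot [ 0.001 -0.002 -0.003]
[283 210  34  39 646]
[ 0.56203966 -0.11390096] [ 0.56186726 -0.11456176] -0.019083658501680752 0.017717821395552828 -0.25521686115284203
```

View pics/w1.png

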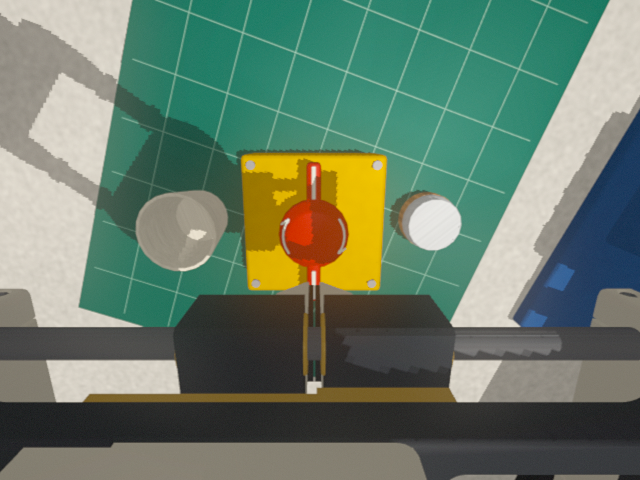

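Wrist view: the head is at about (314,233) with the wings vertical in the picture (right wing to (314,163)). The shut fingers at u≈315 are in line with them. Cup (180,230) and tin (430,222) are well clear.

```bash
python3 -c "
from h import *
for p,z in(((314,233),.096),((314,163),.094),((314,285),.094)):print(onz('wrist',p,z))
print([onz('wrist',p,.06) for p in((250,165),(377,165),(372,283),(256,283))])"
python3 -m creep '[{"translation":[0.03,-0.001,0],"twist":[0,-0.002,-0.003],"hand":0},{"translation":[0.06,-0.001,0],"twist":[0,-0.002,-0.003],"hand":0},{"translation":[0.09,-0.001,0],"twist":[0,-0.002,-0.003],"hand":0},{"translation":[0.11,-0.001,0],"twist":[0,-0.002,-0.003],"hand":0},{"translation":[0.117,-0.001,0],"twist":[0,-0.002,-0.003],"hand":0}]'
```

```text
[ 0.57454553 -0.11389983  0.096     ]
[ 0.55631574 -0.06044187  0.094     ]
[ 0.58976521 -0.15853793  0.094     ]
[array([ 0.50397411, -0.0822058 ,  0.06      ]), array([ 0.61015635, -0.04600517,  0.06      ]), array([ 0.64688969, -0.15179674,  0.06      ]), array([ 0.54037421, -0.1881535 ,  0.06      ])]
time: 2.15
tool_pos: [0.5734, -0.1173, 0.1315]
tool_rot: [2.578, 1.567, 2.904]
contact_force: [0.1, 0.3, 0.2]
opening: 0.0003
```

```bash
python3 -m creep '[{"translation":[0.004,0.001,0.002],"twist":[0,0,0],"hand":0},{"translation":[0.008,0.001,0.002],"twist":[0,0,0],"hand":0},{"translation":[0.012,0.001,0.002],"twist":[0,0,0],"hand":0},{"translation":[0.016,0.001,0.002],"twist":[0,0,0],"hand":0},{"translation":[0.016,0.001,0.002],"twist":[0,0,0],"hand":0}]'; python3 -c "
from h import *
go([*C,.1135],YAW)"
```

```text
time: 2.65
tool_pos: [0.5752, -0.1163, 0.1171]
tool_rot: [3.046, 1.569, -2.911]
contact_force: [-3.1, -1.3, 4.9]
opening: 0.0004
2.65 pos [ 0.5752 -0.1163  0.1171] F [-3.11 -1.27  4.91] open 0.0 jaw ang 0.326 q6 -0.65
 shift [0.0036 0.     0.0009] rot [-0.002 -0.002 -0.   ]
```

```bash
python3 -m creep '[{"translation":[0.002,0,0],"twist":[0,0,0],"hand":0},{"translation":[0.004,0,0],"twist":[0,0,0],"hand":0},{"translation":[0.005,0,0],"twist":[0,0,0],"hand":0},{"translation":[0.006,0,0],"twist":[0,0,0],"hand":0},{"translation":[0.006,0,0],"twist":[0,0,0],"hand":0}]'; python3 -c "
from h import *
go([*C,.1135],YAW)"
```

```text
time: 3.15
tool_pos: [0.5752, -0.1165, 0.1132]
tool_rot: [-2.324, 1.57, -1.998]
contact_force: [-3.8, 1.0, 8.5]
opening: 0.0003
3.15 pos [ 0.5752 -0.1165  0.1132] F [-3.75  1.03  8.53] open 0.0 jaw ang 0.326 q6 -0.66
 shift [-0.0003  0.0003  0.0009] rot [-0.002 -0.001  0.001]
```

```bash
python3 -m creep '[{"translation":[0.003,0,0],"twist":[0,0,0],"hand":0},{"translation":[0.005,0,0],"twist":[0,0,0],"hand":0},{"translation":[0.005,0,0],"twist":[0,0,0],"hand":0}]'
```

```text
time: 3.45
tool_pos: [0.5756, -0.1167, 0.1126]
tool_rot: [-1.042, 1.567, -0.716]
contact_force: [-10.0, 3.3, 23.3]
opening: 0.0003
```

Bottomed out (23 N). Lifting straight off and checking the latch.

```bash
python3 -m creep '[{"translation":[-0.01,0,0],"twist":[0,0,0],"hand":0},{"translation":[-0.03,0,0],"twist":[0,0,0],"hand":0},{"translation":[-0.06,0,0],"twist":[0,0,0],"hand":0},{"translation":[-0.08,0,0],"twist":[0,0,0],"hand":0},{"translation":[-0.08,0,0],"twist":[0,0,0],"hand":0}]'; python3 -c "
from h import *
go([*C,.2],YAW)
p,a=arc(-.15,z=.155);print(p,a);go(p,a)
p,a=arc(0,back=.045,z=.155);print(p,a);go(p,a)
im=robot.read_camera('side');b=cv2.imread('pics/side0.png')
cv2.imwrite('pics/s1.png',np.hstack([cv2.resize(x[140:230,260:350],(400,400)) for x in(b,im)]))"
```

```text
time: 3.95
tool_pos: [0.5772, -0.1172, 0.1969]
tool_rot: [-0.766, 1.559, -0.44]
contact_force: [0.7, -0.1, 1.1]
opening: 0.0003
3.95 pos [ 0.5772 -0.1172  0.1969] F [ 0.7  -0.05  1.07] open 0.0 jaw ang 0.326 q6 -0.66
 shift [-0.0031  0.0015 -0.0008] rot [-0.002  0.008  0.008]
[np.float64(0.5312779193442161), np.float64(-0.08511010680145423), 0.155] 0.478
3.95 pos [ 0.5772 -0.1172  0.1969] F [ 0.7  -0.05  1.07] open 0.0 jaw ang 0.326 q6 -0.66
 shift [ 0.0413  0.0455 -0.0336] rot [-0.152  0.008  0.009]
[np.float64(0.5179358015814908), np.float64(-0.0850557135804362), 0.155] 0.328
3.95 pos [ 0.5772 -0.1172  0.1969] F [ 0.7  -0.05  1.07] open 0.0 jaw ang 0.326 q6 -0.66
 shift [ 0.0412  0.0498 -0.0462] rot [-0.002  0.008  0.008]
```

View pics/s1.png

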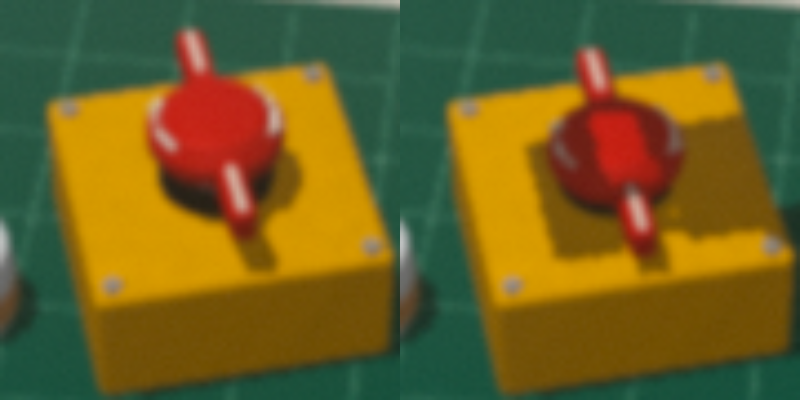

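Crop, before on the left and now on the right: the head sits about 20 crop pixels lower over the collar with no finger on it, so it is latched. Staging beside the left wing.

```bash
python3 -m creep '[{"translation":[0,0.025,-0.023],"twist":[0,0.008,0.008],"hand":0},{"translation":[0.001,0.05,-0.046],"twist":[0,0.008,0.008],"hand":0},{"translation":[0.04,0.05,-0.046],"twist":[0,0.008,0.008],"hand":0},{"translation":[0.07,0.05,-0.046],"twist":[0,0.008,0.008],"hand":0},{"translation":[0.07,0.05,-0.046],"twist":[0,0.008,0.008],"hand":0}]'; python3 -c "
from h import *
p,a=arc(0,back=.045,z=.097);print(p,a);go(p,a)
cv2.imwrite('pics/w2.png',robot.read_camera('wrist'))"
```

```text
time: 4.5
tool_pos: [0.5142, -0.0836, 0.1203]
tool_rot: [2.488, 1.559, 2.814]
contact_force: [1.0, -0.7, 0.7]
opening: 0.0004
[np.float64(0.5179358015814908), np.float64(-0.0850557135804362), 0.097] 0.328
4.5 pos [ 0.5142 -0.0836  0.1203] F [ 1.02 -0.71  0.66] open 0.0 jaw ang 0.326 q6 -0.63
 shift [ 0.0232 -0.0027  0.0033] rot [-0.002 -0.01  -0.007]
```

View pics/w2.png

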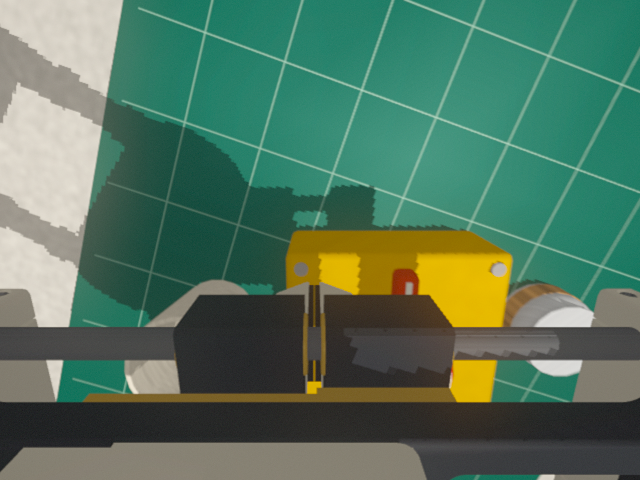

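Wrist view: the left wing's tip is at (405,280), right of the shut fingers at u≈315, with a free gap between. The cup is left and below, clear of them. Lowering, then moving to contact.

```bash
python3 -m creep '[{"translation":[0.012,-0.002,0.001],"twist":[0,-0.01,-0.007],"hand":0},{"translation":[0.023,-0.003,0.003],"twist":[0,-0.01,-0.007],"hand":0},{"translation":[0.023,-0.003,0.003],"twist":[0,-0.01,-0.007],"hand":0}]'; python3 -c "
from h import *
p,a=arc(0,back=.0255,z=.097);go(p,a)
for t in (.1,.2,.3): p,a=arc(t,z=.097);go(p,a)"
```

```text
time: 4.85
tool_pos: [0.5194, -0.086, 0.099]
tool_rot: [-0.431, 1.568, -0.105]
contact_force: [-0.5, 0.1, -0.0]
opening: 0.0003
4.85 pos [ 0.5194 -0.086   0.099 ] F [-0.45  0.15 -0.01] open 0.0 jaw ang 0.326 q6 -0.64
 shift [0.002  0.0014 0.0184] rot [-0.002  0.002  0.001]
4.85 pos [ 0.5194 -0.086   0.099 ] F [-0.45  0.15 -0.01] open 0.0 jaw ang 0.326 q6 -0.64
 shift [0.002  0.0038 0.0233] rot [0.098 0.002 0.001]
4.85 pos [ 0.5194 -0.086   0.099 ] F [-0.45  0.15 -0.01] open 0.0 jaw ang 0.326 q6 -0.64
 shift [0.002  0.0056 0.0284] rot [0.198 0.002 0.001]
4.85 pos [ 0.5194 -0.086   0.099 ] F [-0.45  0.15 -0.01] open 0.0 jaw ang 0.326 q6 -0.64
 shift [0.0021 0.0069 0.0337] rot [0.298 0.003 0.001]
```

```bash
python3 -m creep '[{"translation":[0.002,0.001,0.010],"twist":[0,0,0],"hand":0},{"translation":[0.002,0.001,0.018],"twist":[0,0,0],"hand":0},{"translation":[0.002,0.004,0.023],"twist":[0.1,0,0],"hand":0},{"translation":[0.002,0.006,0.028],"twist":[0.2,0,0],"hand":0},{"translation":[0.002,0.007,0.034],"twist":[0.3,0,0],"hand":0}]'; python3 -c "
from h import *
for t in (.4,.5,.6,.7,.8): p,a=arc(t,z=.097);go(p,a)"
```

```text
time: 5.35
tool_pos: [0.5503, -0.0683, 0.0978]
tool_rot: [-0.312, 1.568, -0.29]
contact_force: [-1.5, -0.9, 1.3]
opening: 0.0
5.35 pos [ 0.5503 -0.0683  0.0978] F [-1.52 -0.94  1.29] open 0.0 jaw ang 0.022 q6 -0.28
 shift [0.0008 0.0019 0.0038] rot [0.094 0.003 0.001]
5.35 pos [ 0.5503 -0.0683  0.0978] F [-1.52 -0.94  1.29] open 0.0 jaw ang 0.022 q6 -0.28
 shift [0.0008 0.0038 0.0089] rot [0.194 0.003 0.001]
5.35 pos [ 0.5503 -0.0683  0.0978] F [-1.52 -0.94  1.29] open 0.0 jaw ang 0.022 q6 -0.28
 shift [0.0008 0.0051 0.0142] rot [0.294 0.003 0.001]
5.35 pos [ 0.5503 -0.0683  0.0978] F [-1.52 -0.94  1.29] open 0.0 jaw ang 0.022 q6 -0.28
 shift [0.0008 0.0059 0.0196] rot [0.394 0.003 0.   ]
5.35 pos [ 0.5503 -0.0683  0.0978] F [-1.52 -0.94  1.29] open 0.0 jaw ang 0.022 q6 -0.28
 shift [0.0008 0.0061 0.025 ] rot [0.494 0.003 0.   ]
```

```bash
python3 -m creep '[{"translation":[0.001,0.002,0.004],"twist":[0.094,0,0],"hand":0},{"translation":[0.001,0.004,0.009],"twist":[0.194,0,0],"hand":0},{"translation":[0.001,0.005,0.014],"twist":[0.294,0,0],"hand":0},{"translation":[0.001,0.006,0.020],"twist":[0.394,0,0],"hand":0},{"translation":[0.001,0.006,0.020],"twist":[0.394,0,0],"hand":0}]'; python3 -c "
from h import *
for t in (.8,.9): p,a=arc(t,z=.097);go(p,a)
cv2.imwrite('pics/w3.png',np.hstack([cv2.resize(robot.read_camera('wrist'),(400,300)),cv2.resize(robot.read_camera('side')[130:235,240:380],(400,300))]))"
```

```text
time: 5.85
tool_pos: [0.5722, -0.0619, 0.0984]
tool_rot: [0.062, 1.564, -0.312]
contact_force: [-1.9, -0.6, 6.1]
opening: 0.0006
5.85 pos [ 0.5722 -0.0619  0.0984] F [-1.87 -0.64  6.1 ] open 0.001 jaw ang -0.374 q6 0.13
 shift [0.0014 0.0013 0.0026] rot [ 0.098  0.007 -0.001]
5.85 pos [ 0.5722 -0.0619  0.0984] F [-1.87 -0.64  6.1 ] open 0.001 jaw ang -0.374 q6 0.13
 shift [0.0015 0.0031 0.0078] rot [ 0.198  0.007 -0.001]
```

View pics/w3.png

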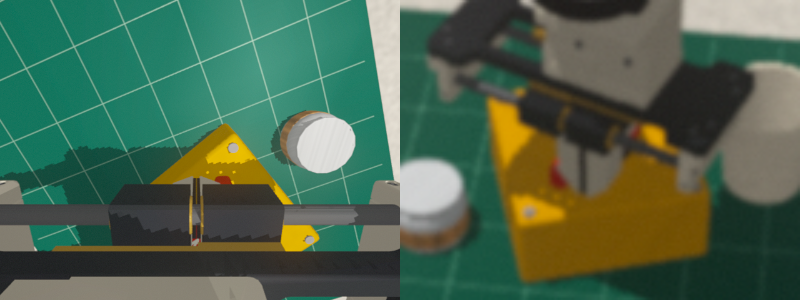

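Wrist view (left): the wing's tip is at (223,181), just ahead of the fingers and turned with them. Fz of 6 N suggests the button is springing up against the finger. I'll turn a little further, then back off.

```bash
python3 -m creep '[{"translation":[0.001,0.001,0.003],"twist":[0.098,0,0],"hand":0},{"translation":[0.001,0.003,0.008],"twist":[0.198,0,0],"hand":0},{"translation":[0.001,0.003,0.008],"twist":[0.198,0,0],"hand":0}]'; python3 -c "
from h import *
for t in (.6,.3): p,a=arc(t,z=.097,back=.0255);go(p,a)"
```

```text
time: 6.25
tool_pos: [0.5821, -0.0619, 0.099]
tool_rot: [0.265, 1.561, -0.306]
contact_force: [-1.8, -0.5, 5.8]
opening: 0.0003
6.25 pos [ 0.5821 -0.0619  0.099 ] F [-1.83 -0.5   5.76] open 0.0 jaw ang -0.572 q6 0.34
 shift [ 0.0019 -0.0105 -0.0144] rot [-0.3    0.009 -0.001]
6.25 pos [ 0.5821 -0.0619  0.099 ] F [-1.83 -0.5   5.76] open 0.0 jaw ang -0.572 q6 0.34
 shift [ 0.0018 -0.0236 -0.024 ] rot [-0.6    0.009  0.   ]
```

```bash
python3 -m creep '[{"translation":[0.001,-0.005,-0.010],"twist":[-0.14,0.009,0],"hand":0},{"translation":[0.001,-0.010,-0.019],"twist":[-0.28,0.009,0],"hand":0},{"translation":[0.001,-0.016,-0.026],"twist":[-0.42,0.009,0],"hand":0},{"translation":[0.001,-0.024,-0.031],"twist":[-0.56,0.009,0],"hand":0}]'; python3 -c "
from h import *
for t in (.0,-.15): p,a=arc(t,z=.097,back=.045);go(p,a)
cv2.imwrite('pics/w4.png',np.hstack([cv2.resize(robot.read_camera('wrist'),(400,300)),cv2.resize(robot.read_camera('side')[130:235,240:380],(400,300))]))"
```

```text
time: 6.65
tool_pos: [0.5435, -0.0648, 0.0983]
tool_rot: [-0.327, 1.57, -0.332]
contact_force: [-0.4, 0.2, 1.0]
opening: 0.0006
6.65 pos [ 0.5435 -0.0648  0.0983] F [-0.45  0.16  0.95] open 0.001 jaw ang -0.005 q6 -0.25
 shift [ 0.0013 -0.0204 -0.0254] rot [-0.333  0.001  0.001]
6.65 pos [ 0.5435 -0.0648  0.0983] F [-0.45  0.16  0.95] open 0.001 jaw ang -0.005 q6 -0.25
 shift [ 0.0013 -0.0294 -0.0294] rot [-0.483  0.001  0.001]
```

View pics/w4.png

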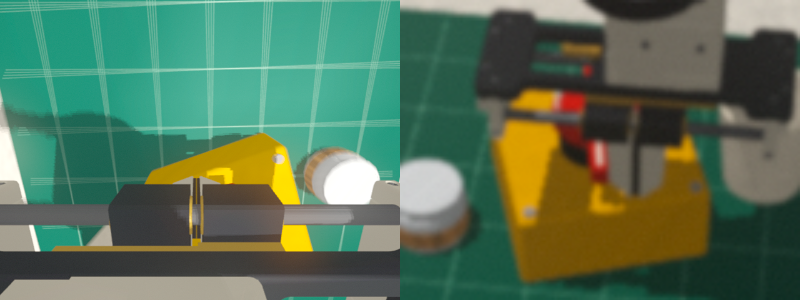

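Side view (right): the red head stands above the black collar at (575,140), so it is out. The wing at (598,165) is following the finger back. Finishing the retreat, then up.

```bash
python3 -m creep '[{"translation":[0,-0.006,-0.012],"twist":[-0.11,0,0],"hand":0},{"translation":[0,-0.014,-0.022],"twist":[-0.22,0,0],"hand":0},{"translation":[0,-0.020,-0.030],"twist":[-0.33,0,0],"hand":0},{"translation":[0,-0.020,-0.030],"twist":[-0.33,0,0],"hand":0}]'; python3 -m creep '[{"translation":[-0.03,0,-0.005],"twist":[0,0,0],"hand":0},{"translation":[-0.07,0,-0.005],"twist":[0,0,0],"hand":0},{"translation":[-0.12,0,-0.005],"twist":[0,0,0],"hand":0},{"translation":[-0.12,-0.05,-0.05],"twist":[0,0,0],"hand":0},{"translation":[-0.12,-0.10,-0.09],"twist":[0,0,0],"hand":0}]';  python3 -m creep '[{"translation":[0,-0.05,-0.04],"twist":[0,0,0],"hand":0},{"translation":[0,-0.09,-0.05],"twist":[0,0,0],"hand":0},{"translation":[0,-0.09,-0.05],"twist":[0,0,0],"hand":0},{"translation":[0,-0.09,-0.05],"twist":[0,0,0],"hand":0}]'; python3 - <<'E'
from h import *
s=robot.read_camera('side');t=robot.read_camera('top')
t0=cv2.imread('pics/top0.png');s0=cv2.imread('pics/side0.png')
cv2.imwrite('pics/f.png',np.vstack([np.hstack([cv2.resize(x[130:235,240:400],(400,262)) for x in(s0,s)]),np.hstack([cv2.resize(x[150:350,170:475],(400,262)) for x in(t0,t)])]))
go([*C,.25],YAW)
m=red(s,(268,140,350,225));ys,xs=np.nonzero(m);m0=red(s0,(268,140,350,225));y0,x0=np.nonzero(m0);print(xs.mean()-x0.mean(),ys.mean()-y0.mean(),len(xs),len(x0))
E
```

```text
time: 7.15
tool_pos: [0.513, -0.0852, 0.0986]
tool_rot: [-0.885, 1.57, -0.569]
contact_force: [0.4, -0.2, -0.5]
opening: 0.0003
time: 7.65
tool_pos: [0.4716, -0.1791, 0.221]
tool_rot: [-0.789, 1.564, -0.475]
contact_force: [0.8, -0.8, 0.0]
opening: 0.0002
time: 8.05
tool_pos: [0.4524, -0.2812, 0.2212]
tool_rot: [-0.731, 1.564, -0.423]
contact_force: [0.7, 0.4, -0.3]
opening: 0.0003
8.15 pos [ 0.4524 -0.2791  0.2211] F [-0.47 -0.02  0.42] open -0.0 jaw ang 0.312 q6 -1.01
 shift [-0.0285  0.1171  0.1679] rot [-0.016  0.005  0.004]
-0.003013327878363725 -0.04677870266922923 617 618
```

View pics/f.png

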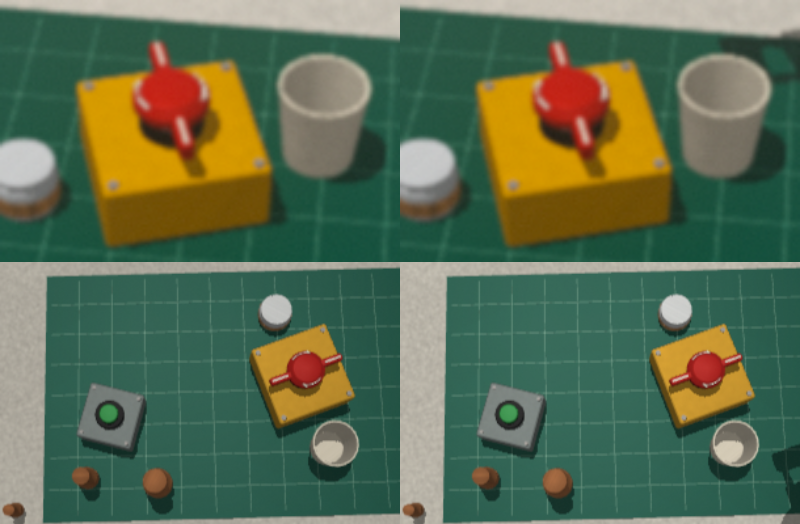

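Before (left) and after (right) match: the button is out and its wings are back at rest. The cup, tin, slickers and green button are unchanged, and the arm is clear.

```bash
python3 -c "
from cell import robot
print(robot.hand_in())"
```

```text
the job is handed in; nothing more can be done
None
```

The emergency stop works: the red button latched when pressed, stayed in on its own, and sprang back out when twisted clockwise. The job was handed in at about 8 s of the 48 s allowed.

- **Press:** I pressed with the shut fingertips straight down to the bottom stop, reading about 23 N upward. With the finger lifted off, the side camera showed the head still sitting low.
- **Release:** I pushed the left wing round on an arc the planning put at about 0.9 rad; the twist itself was not measured. Then I drew back slowly so the button could turn home.
- **Final checks:** In the last side view the button matches the starting picture to within 0.05 pixel. The cup, tin, slickers and green button look unmoved, and the force reading on the tool was under 1 N.
- **Unexplained reading:** The tool felt about 6 N upward at the end of the twist. This was probably the freed button pushing up against the finger, and it disappeared as I drew back.

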